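# Clear the sharpening deck

## Task

Clear the sharpening deck for the next job: slide the two worn, near-black discs across the deck and off its end so that they drop into the black scrap tub (push them, do not lift them), and take the red tape roll up off its spindle and set it down flat in the blue stock tray. Leave the yellow new disc, the spare roll in the tray and the things on the bench where they are.

Things in the scene. Friction and masses are not known exactly. Their poses are not given: they have to be found in the camera images.
- deck_top (a point): Centre of the top face of the deck: a fixed green box with a flat bare aluminium top plate, 270 mm (its x) by 340 mm (its y), top face 80 mm above the bench. No lip or rail at any edge. The point's x and y axes run along the deck's edges, z up. The tub stands along one of its two y-ends and the tray along the other (which is which changes).
- spindle_foot (a point): Foot of the fixed upright steel spindle, on the deck's top face near its middle: 14 mm diameter, 42 mm tall, tapering to 8 mm at the tip over its top 5 mm. z up along the spindle.
- tape_roll_mid (a point): Centre (half-way up) of the worn-red wound abrasive tape roll with a cardboard core: 60 mm outer diameter, 20 mm bore, 32 mm tall, about 90 g. It starts standing flat on the deck with the spindle through its bore. z is its axis.
- worn_disc_a_mid (a point): Centre of one worn disc: near-black with a brown middle, solid (no hole), 88 mm diameter, 12 mm thick, 110 to 230 g, lying flat on the deck. z is its axis.
- worn_disc_b_mid (a point): Centre of the other worn disc, same as the first.
- new_disc_mid (a point): Centre of the new disc: yellow with a steel-coloured middle, same size as the worn ones (88 mm diameter, 12 mm thick), lying loose on the deck. z is its axis.
- scrap_tub: Black open-topped scrap tub, fixed, 230 mm (its x) by 170 mm (its y) outside, 70 mm tall, walls and floor 4 mm. Origin at the centre of its underside, on the bench; axes parallel to the deck's. It stands 4 mm away from the deck's end, its rim 10 mm below the deck's top.
- stock_tray: Blue open-topped stock tray, fixed, the same size and build as the tub (230 x 170 x 70 mm, 4 mm walls and floor), 4 mm from the deck's other end. Origin at the centre of its underside; axes parallel to the deck's. The spare roll lies in its +x half; the -x half is free.
- spare_roll_mid (a point): Centre of a small pale tape roll lying flat in the blue tray: 44 mm outer diameter, 25 mm tall. Not to be moved.
- oil_bottle: amber glass oil bottle, 44 mm across, 110 mm tall, loose on the bench, away from the deck; to be left alone. Origin at its underside.
- polish_can: red can, 66 mm across, 90 mm tall, loose on the bench, away from the deck; to be left alone. Origin at its underside.
- whetstone: terracotta-coloured sharpening stone, 50 x 150 x 25 mm, loose on the bench, away from the deck; to be left alone. Origin at its underside.
- screwdriver: red-handled screwdriver lying on the bench, loose on the bench, away from the deck; to be left alone. Origin at its underside.
- wrench: steel wrench lying on the bench, loose on the bench, away from the deck; to be left alone. Origin at its underside.
- brush_mug: white cup, 80 mm across, 90 mm tall, loose on the bench, away from the deck; to be left alone. Origin at its underside.

How it is judged:
At the end, for the whole second after the job is handed in: Both worn discs at rest inside the black tub (centre within its walls and below 65 mm above its underside, in any pose); the tape roll at rest inside the blue tray, flat on its floor (centre under 27 mm above the tray's underside, axis within 0.2 rad of upright) (x of worn_disc_a_mid in the frame of scrap_tub between -0.111 and 0.111 m and y of worn_disc_a_mid in the frame of scrap_tub between -0.081 and 0.081 m and z of each of worn_disc_a_mid, worn_disc_b_mid in the frame of scrap_tub below 0.065 m and linear speed of each of worn_disc_a, worn_disc_b, tape_roll below 0.03 m/s and x of worn_disc_b_mid in the frame of scrap_tub between -0.111 and 0.111 m and y of worn_disc_b_mid in the frame of scrap_tub between -0.081 and 0.081 m and x of tape_roll_mid in the frame of stock_tray between -0.111 and 0.111 m and y of tape_roll_mid in the frame of stock_tray between -0.081 and 0.081 m and z of tape_roll_mid in the frame of stock_tray below 0.027 m and angle between the z axis of tape_roll_mid and the z axis of stock_tray, either way round below 0.2 rad); the robot touches nothing.
It fails at once if a worn disc is lifted (its centre more than 40 mm above the deck) instead of slid (height (world z) of any of worn_disc_a_mid, worn_disc_b_mid above 0.12 m).
It fails at once if the new disc is shifted by more than 15 mm (distance of new_disc_mid from where it was at the start of the episode above 0.015 m).
It fails at once if the spare roll is shifted by more than 20 mm (distance of spare_roll_mid from where it was at the start of the episode above 0.02 m).
It fails at once if a bench item is shifted by more than 20 mm (distance of any of oil_bottle, polish_can, whetstone, screwdriver, wrench, brush_mug from where it was at the start of the episode above 0.02 m).
It also fails if it takes over 72 s, if anything falls off the work surface, if the arm or the gripper's body presses on something with over 40 N, if the wrist force passes 120 N, or if a joint passes its speed limit or range.

## Robot

A 6-joint arm with a two-finger parallel gripper is mounted at the origin on the work surface. World frame = base frame: x ahead of the robot, y to its left, z up, the work surface at z = 0. Lengths are in m, angles in rad, forces in N, time in s.
With the tool pointing down it reaches from about 0.375 to 0.925 m from the base axis. Payload 5.7 kg.
Tool frame: the origin (TCP) lies at the very end of the fingers, on their centre line; the grasp point (between the pads) lies 19 mm behind it; z points along the fingers, y is the direction in which the jaws open and shut (so a half turn about z gives the same grasp; the last joint's range is limited). The gripper opens to 88 mm and grips with 3 to 60 N. Pads are 20 mm wide; open, the fingers measure 115 mm over their backs; the gripper's body (75 mm by 178 mm) begins 61 mm behind the grasp point.
Start: joints at [-1.423, 0.359, 1.51, -0, 1.272, -0.115], TCP at [0.156, -0.579, 0.223] pointing down, gripper open.
Joint ranges: [-2.97, 2.97], [-1.01, 2.36], [0.21, 2.38], [-0.96, 4.11], [0.2, 2.71], [-2.98, 2.98]. Speed limits (rad/s): [2.39, 2.39, 3.14, 3.14, 3.14, 3.14].

## Interface

Orientations are given as a unit quaternion [w, x, y, z].
In Python, from station import env gives the robot as it stands. The module is installed in compiled form; this text tells all that it offers.
- The arm moves only by the tool carry_out, never from a script. Its argument "deltas" is a list of rows, each a list of 7 numbers: the shift along the world's x, y, z in m, then the turn, a rotation vector about the world's x, y, z in degrees, then the closure, from -1 (fully open) to 1 (shut), so that 0 is half open. A call has 1 to 20 rows; each row shifts and turns the pose as measured when the row begins; what a row does not reach is not made up. A row lasts 1/8 s, in which the tool goes at most 62.5 mm and 10.7 degrees, less where a joint would pass 70% of its speed; a pose out of reach is approached as far as the arm can. A call is refused whole if a number of a shift passes 0.0625 or a number of a turn 10.7, either way. A call with a gripper value outside its range is refused whole. The fingers move at their own pace and stop on an object; "squeeze" is the grip in N (left out, the last holds). Time passes only in rows, so rows that do not move let the fingers close. It gives the time, the measured TCP pose, the force and the opening at its end, in the units of the state.
- env.sense(): the state, without advancing time (a new reading comes with each control period).
- env.read_camera(name): name is "side" or "top"; returns a dict with "img" (420x560x3 uint8, red, green, blue), "intrinsics" (3x3 intrinsics, pixels), "D" ([k1, k2, p1, p2, k3] as OpenCV has them; the pictures are not rectified), "R" (3x3) and "t" (3): a world point X has camera coordinates R X + t. Camera axes: x right, y down, z forward; pixel columns grow to the right and rows downward; lengths in m; the calibration is good to about 2 mm. A picture is of the moment at which its call begins. There is no depth.
- env.job_done(): hands the job in, once; it reports no verdict.
Trained networks look in the newest picture that a camera, given by its name, has taken for a name from the list of things; names that differ only in an ending like _2 or _b are one class to them, and where a whole thing is asked for, a point or a joint stands for the part that bears it (a point fixed in the world has none). Each returns a list of dicts, best first, with "score" (0 to 1); they miss things now and then, are a little off and sometimes report something else, mostly with a low value. They report only what shows in the picture. A call takes as long as a camera call.
- env.regions_of(query, camera): "region" (420x560 bool, what is visible of it) and "location" ([column, row] as shares, 0 to 1, of the picture: columns of its width, rows of its height, amid what is visible of it).
- env.landmark_of(query, camera): "location" ([column, row] as shares, 0 to 1, of the picture: columns of its width, rows of its height: a listed point, or the origin of a listed thing).
The state is a dict: "time": time; "joint_pos": joint angles; "dq": joint speeds; "joint_torque": joint torques, N m; "tcp_pos": TCP position; "tcp_rot": TCP orientation; "contact_force": force on the tool from outside, world axes, zero at the start; "wrist_torque": the same for the moment, N m; "finger_gap": finger opening in m.
Only numpy, scipy, OpenCV 4.12 (cv2) and the standard library are available. Lean on these libraries where they do the work, as an engineer would, in place of code of your own. Each camera call takes 0.05 s, during which the arm holds its last target. There are 200 camera calls.

## Working session

There is one attempt and no reset: what is moved stays moved. The work goes in short steps, Python scripts to look and compute and a tool call to move; the robot and the scene stay as the last step left them, time stands still between calls to the robot, and variables do not carry over. Pictures are saved under pics/ and viewed, about 8 in all and at most 12, crops included, and the job is handed in when it is done.

Besides the shell and the picture viewer there is one more tool, called after "Call:" as a command line: name --pt "numbers of a row" for each row, then --argument value for the rest. carry_out: Moves the arm, as the interface text tells. Its arguments: {"type":"object","properties":{"deltas":{"type":"array","items":{"type":"array","items":{"type":"number"}}},"squeeze":{"type":"number"}},"required":["deltas"]}

```bash
mkdir -p pics; cat > h.py <<'E'
from station import env
import numpy as np, cv2
def cam(n):
    return env.read_camera(n)
def ray(c,px):
    K=np.array(c["intrinsics"],float);D=np.array(c["D"],float)
    u=cv2.undistortPoints(np.array([[px]],float),K,D)[0,0]
    R=np.array(c["R"]);t=np.array(c["t"])
    return -R.T@t, R.T@np.array([u[0],u[1],1.])
def atz(c,px,z):
    o,d=ray(c,px); return o+d*(z-o[2])/d[2]
def proj(c,X):
    r,_=cv2.Rodrigues(np.array(c["R"],float))
    return cv2.projectPoints(np.array(X,float).reshape(-1,1,3),r,np.array(c["t"],float),np.array(c["intrinsics"],float),np.array(c["D"],float))[0][:,0]
def px(l): return [l[0]*560,l[1]*420]
def save(c,f): cv2.imwrite(f,cv2.cvtColor(c["img"],cv2.COLOR_RGB2BGR))
E
python3 - <<'E'
from h import *
Z=dict(deck_top=.08,spindle_foot=.08,tape_roll_mid=.096,worn_disc_a_mid=.086,new_disc_mid=.086,scrap_tub=0,stock_tray=0,spare_roll_mid=.0165,oil_bottle=0,polish_can=0,brush_mug=0,whetstone=0)
for n in("top","side"):
    c=cam(n);save(c,f"pics/{n}0.png");print(n,(-np.array(c["R"]).T@c["t"]).round(3))
    for q,z in Z.items():
        for r in env.landmark_of(q,n)[:3]:
            p=px(r["location"]);print(q,round(r["score"],2),np.round(p),atz(c,p,z).round(3)[:2])
print(env.sense())
E
```

```text
top [0.381 0.028 1.592]
deck_top 0.79 [275. 210.] [0.529 0.04 ]
tape_roll_mid 0.65 [143. 195.] [0.578 0.502]
tape_roll_mid 0.5 [278. 207.] [0.539 0.03 ]
worn_disc_a_mid 0.85 [308. 188.] [ 0.609 -0.075]
new_disc_mid 0.96 [251. 186.] [0.612 0.124]
scrap_tub 0.78 [208. 207.] [0.547 0.289]
stock_tray 0.85 [348. 217.] [ 0.513 -0.226]
spare_roll_mid 0.47 [353. 200.] [ 0.576 -0.244]
oil_bottle 0.64 [255. 138.] [0.806 0.117]
oil_bottle 0.45 [309. 191.] [ 0.61  -0.084]
brush_mug 0.95 [145. 192.] [0.602 0.527]
whetstone 0.83 [316. 141.] [ 0.799 -0.11 ]
whetstone 0.58 [278. 210.] [0.537 0.03 ]
side [ 0.314 -0.958  0.938]
deck_top 0.78 [289. 199.] [0.545 0.044]
spindle_foot 0.41 [290. 200.] [0.546 0.042]
tape_roll_mid 0.78 [289. 196.] [0.543 0.039]
worn_disc_a_mid 0.73 [315. 220.] [ 0.595 -0.062]
new_disc_mid 0.67 [307. 176.] [0.619 0.133]
scrap_tub 0.67 [274. 172.] [0.542 0.283]
stock_tray 0.97 [300. 290.] [ 0.521 -0.221]
spare_roll_mid 0.55 [325. 288.] [ 0.582 -0.239]
spare_roll_mid 0.16 [273. 130.] [0.581 0.518]
oil_bottle 0.88 [361. 192.] [0.801 0.136]
oil_bottle 0.36 [388. 245.] [ 0.801 -0.106]
polish_can 0.72 [264. 395.] [ 0.388 -0.481]
brush_mug 0.57 [277. 129.] [0.601 0.553]
{'time': 1.3, 'joint_pos': array([-1.42311871e+00,  3.58812873e-01,  1.51039960e+00, -4.84568638e-05,
        1.27252861e+00, -1.15078981e-01]), 'dq': array([ 0.00044048,  0.00031127,  0.00064843, -0.00097952,  0.00094679,
        0.00087771]), 'joint_torque': array([ 3.57565310e-03, -5.15337002e+01, -2.71120209e+01,  6.76316139e-02,
        2.43662065e-02, -2.12500588e-06]), 'tcp_pos': array([ 0.15582709, -0.57936537,  0.22261526]), 'tcp_rot': array([-7.38248420e-05,  9.91381341e-01,  1.31007747e-01, -2.43646226e-05]), 'contact_force': array([ 0.86437031, -0.37111428,  0.71778819]), 'wrist_torque': array([0.10155292, 0.00028258, 0.02311646]), 'finger_gap': 0.08743811938960878}
```

View pics/top0.png

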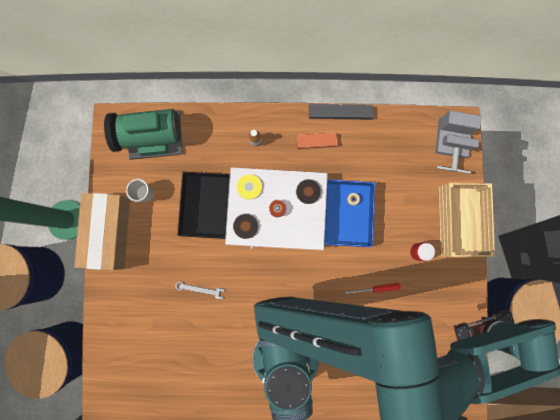

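View pics/side0.png

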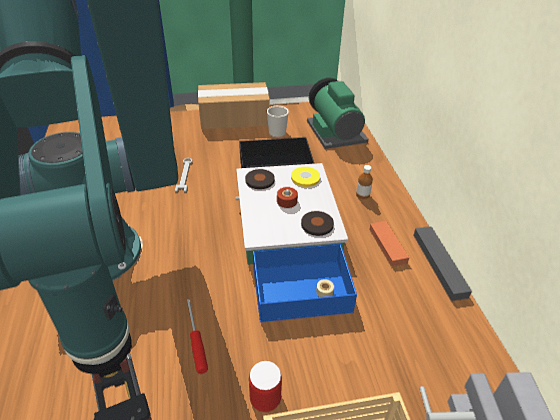

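The top view shows the deck with the roll at (277,208), worn discs at (308,190) and (245,226), and the yellow disc at (250,187). The black tub is left (+y) and the blue tray right (-y). The side view agrees. I'll refine with colour segmentation.

```bash
cat > seg.py <<'E'
from h import *
def run(n,seeds,deck=True):
    c=cam(n); im=c["img"].astype(int); g=im.max(2); sat=g-im.min(2)
    up=lambda m:m.astype(np.uint8)
    masks={}
    def comp(m,p):
        k,l,s,ce=cv2.connectedComponentsWithStats(up(m),connectivity=4)
        best=min((i for i in range(1,k) if s[i,4]>40),key=lambda i:np.hypot(*(ce[i]-p)))
        return up(l==best)
    for q,(x,y,z) in seeds.items():
        p=proj(c,[[x,y,z]])[0]
        if q.startswith("w"): m=(g<110)
        elif q=="new": m=(im[...,0]>140)&(im[...,2]<90)
        elif q=="roll": m=(im[...,0]>70)&(sat>50)&(im[...,1]<100)
        else: continue
        k=comp(m,p); ct=max(cv2.findContours(k,cv2.RETR_EXTERNAL,cv2.CHAIN_APPROX_NONE)[0],key=cv2.contourArea)
        w=np.array([atz(c,a[0].tolist(),z)[:2] for a in cv2.convexHull(ct)])
        ctr,r=cv2.minEnclosingCircle(w.astype(np.float32))
        print(n,q,np.round(ctr,4),"r",round(r,4))
    if deck:
        p=proj(c,[[.53,.03,.08]])[0]
        m=up((g>170)&(sat<45)); k=cv2.morphologyEx(m,cv2.MORPH_CLOSE,np.ones((3,3),np.uint8))
        kk,l,s,ce=cv2.connectedComponentsWithStats(k)
        i=min((i for i in range(1,kk) if s[i,4]>1500),key=lambda i:np.hypot(*(ce[i]-p)))
        ct=max(cv2.findContours(up(l==i),cv2.RETR_EXTERNAL,cv2.CHAIN_APPROX_NONE)[0],key=cv2.contourArea)
        w=np.array([atz(c,a[0].tolist(),.08)[:2] for a in ct]).astype(np.float32)
        print(n,"deck",cv2.minAreaRect(w))
    return c
E
python3 - <<'E'
from seg import *
S=dict(wa=(.605,-.07,.092),wb=(.47,.14,.092),new=(.612,.124,.092),roll=(.54,.03,.112))
for n in("top","side"): run(n,S)
E
```

```text
top wa [ 0.5955 -0.0742] r 0.0426
top wb [0.4733 0.1421] r 0.0425
top new [0.609  0.1319] r 0.0407
top roll [0.5325 0.0323] r 0.0279
top deck ((0.5327775478363037, 0.037051454186439514), (0.34138786792755127, 0.28029507398605347), 87.17041015625)
side wa [ 0.5949 -0.0783] r 0.0481
side wb [0.4733 0.1368] r 0.0493
side new [0.611 0.127] r 0.0484
side roll [0.5312 0.0178] r 0.0444
side deck ((0.5336626172065735, 0.03857383131980896), (0.34417304396629333, 0.27885982394218445), 87.14635467529297)
```

Deck centre is about (0.532, 0.037) with its long axis at 87.2°. The roll is at (0.532, 0.032), worn A at (0.595, -0.076), worn B at (0.473, 0.139) and the new disc at (0.610, 0.129).

Order:
1. Move the roll to the tray.
2. Push B off the end.
3. Push A around the spindle, then off the end.

Call:
carry_out --pt "0.034 0.0556 0 0 0 -1.6 -1" --pt "0.034 0.0556 0 0 0 -1.6 -1" --pt "0.034 0.0556 0 0 0 -1.6 -1" --pt "0.034 0.0556 0 0 0 -1.6 -1" --pt "0.034 0.0556 0 0 0 -1.6 -1" --pt "0.034 0.0556 0 0 0 -1.6 -1" --pt "0.034 0.0556 0 0 0 -1.6 -1" --pt "0.034 0.0556 0 0 0 -1.6 -1" --pt "0.034 0.0556 0 0 0 -1.6 -1" --pt "0.034 0.0556 0 0 0 -1.6 -1" --pt "0.034 0.0556 0 0 0 -1.6 -1" --pt "0 0 0 0 0 0 -1" --squeeze 20

```text
time: 2.9
tcp_pos: [0.5176, 0.0121, 0.2252]
tcp_rot: [0.004, 1.0, -0.029, 0.005]
contact_force: [-1.0, -1.0, -0.7]
finger_gap: 0.0879
```

Call:
carry_out --pt "0.0147 0.02 -0.02 0 0 0 -1" --pt "0 0 -0.03 0 0 0 -1" --pt "0 0 0 0 0 0 -1"

```text
time: 3.28
tcp_pos: [0.5321, 0.0313, 0.1747]
tcp_rot: [0.005, 1.0, -0.028, 0.005]
contact_force: [-0.4, -0.9, 0.3]
finger_gap: 0.0877
```

```bash
python3 - <<'E'
from h import *
s=env.sense();print(s["tcp_pos"],s["tcp_rot"])
c=cam("side");cv2.imwrite("pics/s1.png",cv2.resize(cv2.cvtColor(c["img"],cv2.COLOR_RGB2BGR)[110:320,180:420],None,fx=3,fy=2.8))
E
```

```text
[0.53211793 0.0313198  0.1747232 ] [ 0.00469192  0.9995817  -0.02814986  0.00469027]
```

View pics/s1.png

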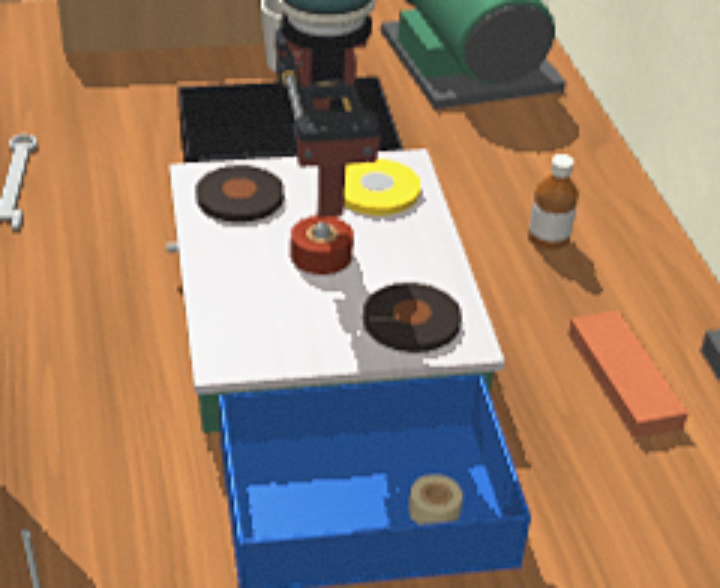

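The gripper (crop 320,180) is centred over the roll (322,243), with room around both fingers. Descend and grip.

Call:
carry_out --pt "0 0.001 -0.03 0 0 0 -1" --pt "0 0 -0.03 0 0 0 -1" --pt "0 0 -0.026 0 0 0 -1" --pt "0 0 0 0 0 0 -1" --pt "0 0 0 0 0 0 0.2" --pt "0 0 0 0 0 0 0.2" --pt "0 0 0 0 0 0 0.2" --pt "0 0 0 0 0 0 0.2" --pt "0 0 0 0 0 0 0.2" --squeeze 20

```text
time: 4.45
tcp_pos: [0.5404, 0.0314, 0.0995]
tcp_rot: [0.002, 0.999, -0.032, 0.015]
contact_force: [-0.2, -0.4, -0.6]
finger_gap: 0.0582
```

Call:
carry_out --pt "0 0 0 0 0 0 -1" --pt "0 0 0 0 0 0 -1" --pt "0 0 0 0 0 0 -1" --pt "0 0 0 0 0 0 -1"

```text
time: 4.95
tcp_pos: [0.5412, 0.0306, 0.1006]
tcp_rot: [0.003, 0.999, -0.032, 0.016]
contact_force: [-0.5, -0.3, 0.1]
finger_gap: 0.0876
```

```bash
python3 - <<'E'
from h import *
s=env.sense();print({k:np.round(v,4) for k,v in s.items()})
E
```

```text
{'time': np.float64(4.95), 'joint_pos': array([-0.068 ,  0.4063,  1.7947, -0.0053,  0.9086,  1.5694]), 'dq': array([-0.0012, -0.0018, -0.0012, -0.002 ,  0.0011,  0.0009]), 'joint_torque': array([ 1.73000e-02, -4.80001e+01, -2.04994e+01, -9.00000e-03,
       -2.68400e-01,  7.00000e-04]), 'tcp_pos': array([0.5412, 0.0306, 0.1006]), 'tcp_rot': array([ 0.0027,  0.9994, -0.0317,  0.0159]), 'contact_force': array([-0.543 , -0.3373,  0.1125]), 'wrist_torque': array([0.0257, 0.0087, 0.0416]), 'finger_gap': np.float64(0.0876)}
```

Call:
carry_out --pt "-0.009 0.001 0 0.4 1.8 0 -1" --pt "0 0 0 0 0 0 -1"

```text
time: 5.2
tcp_pos: [0.5315, 0.0315, 0.1005]
tcp_rot: [-0.001, 0.999, -0.032, -0.001]
contact_force: [-0.2, -0.7, 0.1]
finger_gap: 0.0882
```

Call:
carry_out --pt "0 0 -0.006 0 0 0 -1" --pt "0 0 -0.006 0 0 0 -1"

```text
time: 5.45
tcp_pos: [0.5319, 0.0315, 0.0882]
tcp_rot: [-0.0, 0.999, -0.032, -0.001]
contact_force: [-0.1, 0.2, 0.1]
finger_gap: 0.0878
```

Call:
carry_out --pt "0 0 0 0 0 0 0.5" --pt "0 0 0 0 0 0 0.5" --pt "0 0 0 0 0 0 0.5" --pt "0 0 0 0 0 0 0.5" --pt "0 0 0 0 0 0 0.5" --squeeze 20

```text
time: 6.08
tcp_pos: [0.5313, 0.0319, 0.0873]
tcp_rot: [-0.001, 0.999, -0.032, -0.001]
contact_force: [-0.2, -0.1, -0.8]
finger_gap: 0.0585
```

Call:
carry_out --pt "0 0 0.01 0 0 0 0.5" --pt "0 0 0.015 0 0 0 0.5" --pt "0 0 0.015 0 0 0 0.5" --pt "0 0 0.015 0 0 0 0.5" --pt "0 0 0.015 0 0 0 0.5" --pt "0 0 0.015 0 0 0 0.5" --pt "0 0 0 0 0 0 0.5"

```text
time: 6.95
tcp_pos: [0.5323, 0.0314, 0.1804]
tcp_rot: [-0.0, 0.999, -0.032, 0.0]
contact_force: [0.3, 0.5, -1.1]
finger_gap: 0.0584
```

Call:
carry_out --pt "-0.0084 -0.033 0 0 0 0 0.5" --pt "-0.0084 -0.033 0 0 0 0 0.5" --pt "-0.0084 -0.033 0 0 0 0 0.5" --pt "-0.0084 -0.033 0 0 0 0 0.5" --pt "-0.0084 -0.033 0 0 0 0 0.5" --pt "-0.0084 -0.033 0 0 0 0 0.5" --pt "-0.0084 -0.033 0 0 0 0 0.5" --pt "-0.0084 -0.033 0 0 0 0 0.5" --pt "0 0 0 0 0 0 0.5"

```text
time: 8.07
tcp_pos: [0.46, -0.2389, 0.1766]
tcp_rot: [-0.002, 1.0, -0.031, -0.003]
contact_force: [0.6, 1.4, -0.1]
finger_gap: 0.0579
```

```bash
python3 - <<'E'
from h import *
c=cam("side")
print(env.sense()["tcp_pos"])
for q,z in(("tape_roll_mid",.19),("stock_tray",0)):
    r=env.landmark_of(q,"side")[0];p=px(r["location"]);print(q,r["score"],p,atz(c,p,z))
cv2.imwrite("pics/s2.png",cv2.resize(cv2.cvtColor(c["img"],cv2.COLOR_RGB2BGR)[110:350,180:420],None,fx=2.5,fy=2.5))
E
```

```text
[ 0.45988658 -0.23763686  0.17647799]
tape_roll_mid 0.48 [283.024, 248.514] [ 0.4680437  -0.24983993  0.19      ]
stock_tray 0.73 [299.20799999999997, 290.892] [ 0.51955526 -0.22348783  0.        ]
```

View pics/s2.png

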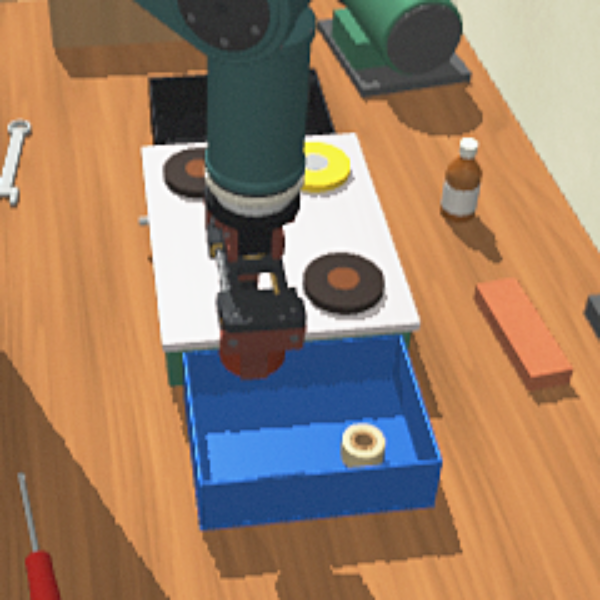

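The roll hangs level in the jaws over the tray's free near half (crop 252,358). Lower slowly.

Call:
carry_out --pt "0.006 0.006 -0.01 0 0 0 0.5" --pt "0 0 -0.014 0 0 0 0.5" --pt "0 0 -0.014 0 0 0 0.5" --pt "0 0 -0.014 0 0 0 0.5" --pt "0 0 -0.014 0 0 0 0.5" --pt "0 0 -0.014 0 0 0 0.5" --pt "0 0 -0.014 0 0 0 0.5" --pt "0 0 -0.014 0 0 0 0.5" --pt "0 0 -0.014 0 0 0 0.5" --pt "0 0 0 0 0 0 0.5"

```text
time: 9.48
tcp_pos: [0.4661, -0.2264, 0.0445]
tcp_rot: [-0.003, 1.0, -0.028, -0.004]
contact_force: [0.5, 0.8, -0.4]
finger_gap: 0.0585
```

Call:
carry_out --pt "0 -0.006 -0.01 0 0 0 0.5" --pt "0 0 -0.01 0 0 0 0.5" --pt "0 0 -0.007 0 0 0 0.5" --pt "0 0 -0.005 0 0 0 0.5"

```text
time: 9.98
tcp_pos: [0.4672, -0.2337, 0.0113]
tcp_rot: [-0.003, 1.0, -0.028, -0.003]
contact_force: [-0.9, 0.5, 7.1]
finger_gap: 0.0582
```

Call:
carry_out --pt "0 0 0 0 0 0 -0.64" --pt "0 0 0 0 0 0 -0.64" --pt "0 0 0 0 0 0 -0.64" --pt "0 0 0.015 0 0 0 -0.64" --pt "0 0 0.03 0 0 0 -0.64" --pt "0 0 0.03 0 0 0 -0.64" --pt "0 0 0.03 0 0 0 -0.64" --pt "0 0 0.03 0 0 0 -0.64" --pt "0 0 0.03 0 0 0 -0.64" --pt "0 0 0 0 0 0 -0.64"

```text
time: 11.22
tcp_pos: [0.4677, -0.2338, 0.1888]
tcp_rot: [-0.001, 1.0, -0.028, 0.0]
contact_force: [0.1, 0.6, -0.7]
finger_gap: 0.072
```

Call:
carry_out --pt "0.0307 0.0263 0 0 0 0 -0.36" --pt "0.0307 0.0263 0 0 0 0 -0.36" --pt "0.0307 0.0263 0 0 0 0 -0.36" --pt "0.0307 0.0263 0 0 0 0 -0.36" --pt "0.0307 0.0263 0 0 0 0 -0.36" --pt "0.0307 0.0263 0 0 0 0 -0.36" --pt "0 0 0 0 0 0 -0.36"

```text
time: 12.1
tcp_pos: [0.6527, -0.0699, 0.1859]
tcp_rot: [-0.001, 1.0, -0.029, -0.003]
contact_force: [0.0, 0.6, 0.1]
finger_gap: 0.0596
```

```bash
python3 - <<'E'
from seg import *
c=cam("side")
print(env.sense()["tcp_pos"],env.sense()["tcp_rot"])
for n in("side","top"):
  c=cam(n)
  for q,z in(("tape_roll_mid",.02),("worn_disc_a_mid",.086),("new_disc_mid",.086)):
    for r in env.landmark_of(q,n)[:2]:
        p=px(r["location"]);print(n,q,round(r["score"],2),p,atz(c,p,z).round(3))
E
```

```text
[ 0.65125497 -0.07082269  0.18578302] [-9.76792563e-04  9.99566486e-01 -2.92196957e-02 -3.47780399e-03]
side tape_roll_mid 0.86 [281.4, 290.01] [ 0.472 -0.229  0.02 ]
side worn_disc_a_mid 0.69 [316.176, 220.79399999999998] [ 0.597 -0.064  0.086]
side new_disc_mid 0.73 [306.824, 177.198] [0.616 0.129 0.086]
side new_disc_mid 0.33 [331.184, 286.104] [ 0.578 -0.29   0.086]
top tape_roll_mid 0.7 [352.296, 228.9] [ 0.469 -0.24   0.02 ]
top worn_disc_a_mid 0.88 [308.784, 190.302] [ 0.599 -0.077  0.086]
top worn_disc_a_mid 0.48 [146.216, 192.906] [0.586 0.495 0.086]
top new_disc_mid 0.57 [251.38400000000001, 186.312] [0.612 0.124 0.086]
```

Call:
carry_out --pt "0.002 -0.003 -0.014 0 0 0 -0.36" --pt "0 0 -0.015 0 0 0 -0.36" --pt "0 0 -0.015 0 0 0 -0.36" --pt "0 0 -0.015 0 0 0 -0.36" --pt "0 0 -0.015 0 0 0 -0.36" --pt "0 0 -0.015 0 0 0 -0.36" --pt "0 0 0 0 0 0 -0.36"

```text
time: 13.42
tcp_pos: [0.6512, -0.076, 0.0899]
tcp_rot: [-0.001, 1.0, -0.031, -0.004]
contact_force: [-0.1, 0.0, 1.0]
finger_gap: 0.0596
```

Call:
carry_out --pt "0 0 -0.004 0 0 0 -0.36" --pt "-0.009 0 0 0 0 0 -0.36" --pt "-0.009 0 0 0 0 0 -0.36" --pt "-0.009 0 0 0 0 0 -0.36" --pt "-0.009 0 0 0 0 0 -0.36" --pt "-0.009 0 0 0 0 0 -0.36" --pt "-0.009 0 0 0 0 0 -0.36" --pt "-0.009 0 0 0 0 0 -0.36"

```text
time: 14.42
tcp_pos: [0.5859, -0.0764, 0.088]
tcp_rot: [-0.001, 1.0, -0.031, -0.002]
contact_force: [1.1, 0.5, -0.4]
finger_gap: 0.0594
```

Call:
carry_out --pt "-0.009 0 -0.002 0 0 0 -0.36" --pt "-0.009 0 0 0 0 0 -0.36" --pt "-0.009 0 0 0 0 0 -0.36" --pt "-0.009 0 0 0 0 0 -0.36" --pt "-0.009 0 0 0 0 0 -0.36" --pt "-0.009 0 0 0 0 0 -0.36" --pt "-0.009 0 0 0 0 0 -0.36" --pt "-0.009 0 0 0 0 0 -0.36" --pt "-0.005 0 0 0 0 0 -0.36"

```text
time: 15.55
tcp_pos: [0.5038, -0.0765, 0.0863]
tcp_rot: [-0.001, 1.0, -0.031, -0.001]
contact_force: [0.9, 0.7, -0.2]
finger_gap: 0.0597
```

Call:
carry_out --pt "0.015 0 0 0 0 0 -0.36" --pt "0 0 0.03 0 0 0 -0.36" --pt "0 0 0.03 0 0 0 -0.36" --pt "0 -0.035 0.02 0 0 10 -0.36" --pt "-0.01 -0.035 0 0 0 10 -0.36" --pt "-0.01 -0.02 0 0 0 10 -0.36" --pt "-0.01 0 0 0 0 10 -0.36" --pt "-0.01 0 0 0 0 10 -0.36" --pt "0 0 0 0 0 10 -0.36" --pt "0 0 0 0 0 10 -0.36" --pt "0 0 0 0 0 10 -0.36" --pt "0 0 0 0 0 10 -0.36" --pt "0 0 0 0 0 0 -0.36"

```text
time: 17.18
tcp_pos: [0.4925, -0.1732, 0.1708]
tcp_rot: [0.003, 0.711, 0.703, 0.002]
contact_force: [0.1, -0.6, -0.7]
finger_gap: 0.0594
```

```bash
python3 - <<'E'
from seg import *
print(env.sense()["tcp_pos"],env.sense()["tcp_rot"])
S=dict(wa=(.466,-.075,.092),wb=(.473,.139,.092),new=(.612,.129,.092))
c=run("top",S,0)
for r in env.landmark_of("worn_disc_a_mid","top")[:3]: p=px(r["location"]);print(round(r["score"],2),p,atz(c,p,.086).round(3))
c=cam("side")
for r in env.landmark_of("worn_disc_a_mid","side")[:3]: p=px(r["location"]);print(round(r["score"],2),p,atz(c,p,.086).round(3))
cv2.imwrite("pics/s3.png",cv2.resize(cv2.cvtColor(c["img"],cv2.COLOR_RGB2BGR)[110:350,180:420],None,fx=2.5,fy=2.5))
E
```

```text
[ 0.49253341 -0.17322789  0.17079188] [0.00300673 0.71132774 0.70285016 0.00233703]
top wa [ 0.4618 -0.0755] r 0.042
top wb [0.4725 0.1422] r 0.0422
top new [0.4721 0.1446] r 0.0132
0.69 [306.992, 230.58] [ 0.458 -0.071  0.086]
0.85 [266.896, 225.414] [ 0.463 -0.061  0.086]
0.36 [276.30400000000003, 131.208] [0.572 0.4   0.086]
```

View pics/s3.png

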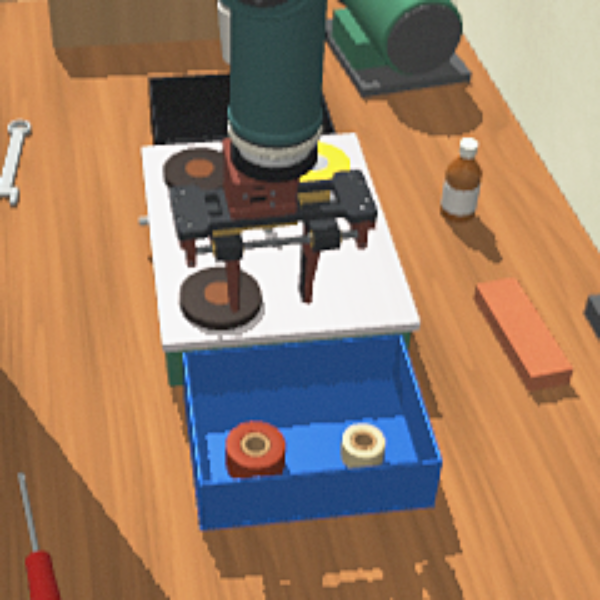

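The side crop shows the red roll flat in the tray at (255,450), clear of the spare at (363,447). Worn A is now in the near lane at (220,298), about (0.462, -0.076) in world. Next I push B off the +y end.

Call:
carry_out --pt "-0.0025 0.031 0 0 0 0 -0.36" --pt "-0.0025 0.031 0 0 0 0 -0.36" --pt "-0.0025 0.031 0 0 0 0 -0.36" --pt "-0.0025 0.031 0 0 0 0 -0.36" --pt "-0.0025 0.031 0 0 0 0 -0.36" --pt "-0.0025 0.031 0 0 0 0 -0.36" --pt "-0.0025 0.031 0 0 0 0 -0.36" --pt "-0.0025 0.026 0 0 0 -1 -0.36" --pt "0 0 0 0 0 0 -0.36"

```text
time: 18.5
tcp_pos: [0.4722, 0.0765, 0.1715]
tcp_rot: [0.004, 0.725, 0.689, 0.003]
contact_force: [0.2, 0.2, 0.0]
finger_gap: 0.0597
```

Call:
carry_out --pt "0 0 -0.013 0 0 0 -0.36" --pt "0 0 -0.014 0 0 0 -0.36" --pt "0 0 -0.014 0 0 0 -0.36" --pt "0 0 -0.014 0 0 0 -0.36" --pt "0 0 -0.014 0 0 0 -0.36" --pt "0 0 -0.01 0 0 0 -0.36" --pt "0 0 0 0 0 0 -0.36"

```text
time: 19.38
tcp_pos: [0.4709, 0.0713, 0.0846]
tcp_rot: [0.003, 0.727, 0.686, 0.001]
contact_force: [-0.6, -0.3, -0.2]
finger_gap: 0.0597
```

Call:
carry_out --pt "0 0.009 0.001 0 0 0 -0.36" --pt "0 0.009 0 0 0 0 -0.36" --pt "0 0.009 0 0 0 0 -0.36" --pt "0 0.009 0 0 0 0 -0.36" --pt "0 0.009 0 0 0 0 -0.36" --pt "0 0.009 0 0 0 0 -0.36" --pt "0 0.009 0 0 0 0 -0.36" --pt "0 0.009 0 0 0 0 -0.36" --pt "0 0 0 0 0 0 -0.36"

```text
time: 20.5
tcp_pos: [0.4718, 0.149, 0.0869]
tcp_rot: [0.004, 0.727, 0.687, 0.002]
contact_force: [0.2, -0.1, 0.0]
finger_gap: 0.06
```

Call:
carry_out --pt "0 0.011 -0.001 0 0 0 -0.36" --pt "0 0.012 0 0 0 0 -0.36" --pt "0 0.012 0 0 0 0 -0.36" --pt "0 0.012 0 0 0 0 -0.36" --pt "0 0.012 0 0 0 0 -0.36" --pt "0 0.012 0 0 0 0 -0.36" --pt "0 0.012 0 0 0 0 -0.36" --pt "0 0 0 0 0 0 -0.36" --pt "0 0 0.03 0 0 0 -0.36" --pt "0 0 0.03 0 0 0 -0.36" --pt "0 0 0.02 0 0 0 -0.36" --pt "0 0 0 0 0 0 -0.36"

```text
time: 22.0
tcp_pos: [0.4707, 0.2375, 0.1671]
tcp_rot: [0.004, 0.727, 0.687, 0.001]
contact_force: [0.6, 0.3, -0.5]
finger_gap: 0.0597
```

Call:
carry_out --pt "0 -0.04 0 0 0 0 -0.36" --pt "0 -0.04 0 0 0 0 -0.36" --pt "0 -0.04 0 0 0 0 -0.36" --pt "0 -0.04 0 0 0 0 -0.36" --pt "0 -0.04 0 0 0 0 -0.36" --pt "0 -0.04 0 0 0 0 -0.36" --pt "0 -0.04 0 0 0 0 -0.36" --pt "0 -0.04 0 0 0 0 -0.36" --pt "0 -0.03 0 0 0 0 -0.36" --pt "0 0 0 0 0 0 -0.36"

```text
time: 23.25
tcp_pos: [0.4632, -0.1237, 0.1569]
tcp_rot: [-0.001, 0.727, 0.687, -0.003]
contact_force: [-0.3, 0.9, -0.2]
finger_gap: 0.0598
```

```bash
python3 - <<'E'
from seg import *
print(env.sense()["tcp_pos"],env.sense()["tcp_rot"])
c=cam("side")
save(c,"pics/s4.png")
a=cv2.cvtColor(c["img"],cv2.COLOR_RGB2BGR)[110:350,180:420]
c=cam("top"); b=cv2.cvtColor(c["img"],cv2.COLOR_RGB2BGR)[150:260,160:390]
b=cv2.convertScaleAbs(b,alpha=1.6,beta=25)
o=np.zeros((600,800,3),np.uint8);o[:400,:400]=0
o[:400,:400]=cv2.resize(a,(400,400));o[400:591,400:800]=cv2.resize(b,(400,191))
t=cv2.convertScaleAbs(a[0:90,40:150],alpha=3);o[:327,400:800]=cv2.resize(t,(400,327))
cv2.imwrite("pics/s4.png",o)
S=dict(wa=(.462,-.075,.092),new=(.612,.129,.092))
run("top",S,0)
E
```

```text
[ 0.46324175 -0.12370018  0.15685379] [-0.00133884  0.72687809  0.68675649 -0.00345934]
top wa [ 0.2426 -0.0277] r 0.4398
top new [0.3526 0.001 ] r 0.8954
```

View pics/s4.png

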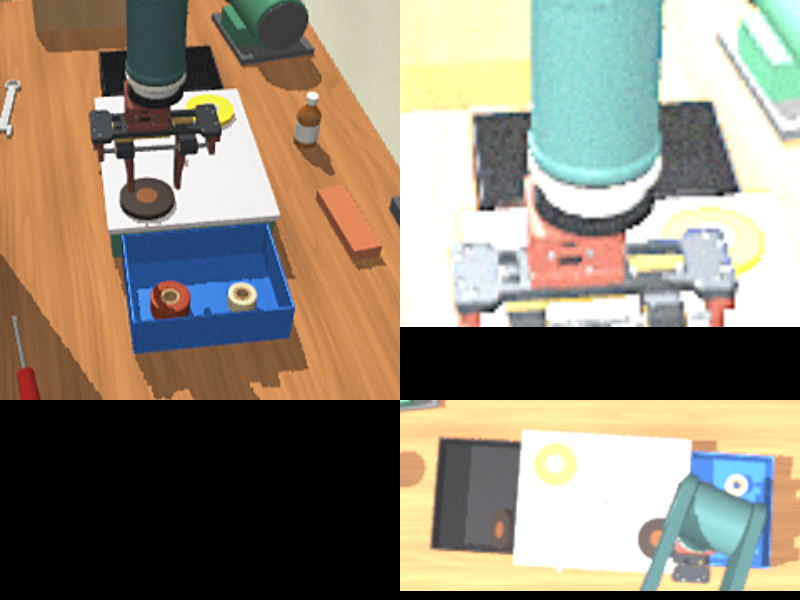

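B lies in the tub, leaning on its deck-side wall (enhanced top view, 500,530). A and the yellow disc haven't moved. Now for A: move in behind it, push along the near lane past the spindle, then steer to a slightly larger x so it lands beside B.

Call:
carry_out --pt "0 -0.014 0 0 0 0 -0.36" --pt "0 0 -0.01 0 0 0 -0.36" --pt "0 0 -0.012 0 0 0 -0.36" --pt "0 0 -0.012 0 0 0 -0.36" --pt "0 0 -0.012 0 0 0 -0.36" --pt "0 0 -0.012 0 0 0 -0.36" --pt "0 0 -0.009 0 0 0 -0.36" --pt "0 0 0 0 0 0 -0.36"

```text
time: 24.4
tcp_pos: [0.4619, -0.1328, 0.0841]
tcp_rot: [-0.003, 0.725, 0.689, -0.004]
contact_force: [0.2, 0.3, -0.2]
finger_gap: 0.0597
```

Call:
carry_out --pt "0 0.01 0.001 0 0 0 -0.36" --pt "0 0.01 0 0 0 0 -0.36" --pt "0 0.01 0 0 0 0 -0.36" --pt "0 0.01 0 0 0 0 -0.36" --pt "0 0.01 0 0 0 0 -0.36" --pt "0 0.01 0 0 0 0 -0.36" --pt "0 0.01 0 0 0 0 -0.36" --pt "0 0.01 0 0 0 0 -0.36" --pt "0 0.01 0 0 0 0 -0.36"

```text
time: 25.52
tcp_pos: [0.4627, -0.0369, 0.0864]
tcp_rot: [-0.002, 0.725, 0.689, -0.003]
contact_force: [-0.3, -0.5, -0.9]
finger_gap: 0.06
```

Call:
carry_out --pt "0 0.01 -0.001 0 0 0 -0.36" --pt "0 0.01 0 0 0 0 -0.36" --pt "0 0.01 0 0 0 0 -0.36" --pt "0 0.01 0 0 0 0 -0.36" --pt "0 0.01 0 0 0 0 -0.36" --pt "0 0.01 0 0 0 0 -0.36" --pt "0 0.01 0 0 0 0 -0.36" --pt "0 0.01 0 0 0 0 -0.36" --pt "0 0.01 0 0 0 0 -0.36" --pt "0 0 0 0 0 0 -0.36"

```text
time: 26.78
tcp_pos: [0.4629, 0.0601, 0.0855]
tcp_rot: [-0.002, 0.724, 0.69, -0.003]
contact_force: [0.3, -0.1, 0.0]
finger_gap: 0.06
```

```bash
python3 - <<'E'
from h import *
for n in("side","top"):
  c=cam(n)
  for q in("worn_disc_a_mid","new_disc_mid"):
    for r in env.landmark_of(q,n)[:2]:
        p=px(r["location"]);print(n,q,round(r["score"],2),p,atz(c,p,.086).round(3))
E
```

```text
side worn_disc_a_mid 0.74 [384.104, 244.608] [ 0.748 -0.181  0.086]
side new_disc_mid 0.8 [304.976, 176.19] [0.612 0.135 0.086]
side new_disc_mid 0.24 [283.024, 292.992] [ 0.463 -0.291  0.086]
top worn_disc_a_mid 0.74 [196.784, 291.312] [0.246 0.307 0.086]
top worn_disc_a_mid 0.57 [255.808, 227.68200000000002] [0.467 0.107 0.086]
top new_disc_mid 0.72 [254.016, 187.32] [0.608 0.115 0.086]
```

Call:
carry_out --pt "0.003 0.01 0 0 0 0 -0.36" --pt "0.003 0.01 0 0 0 0 -0.36" --pt "0.003 0.01 0 0 0 0 -0.36" --pt "0.003 0.01 0 0 0 0 -0.36" --pt "0.003 0.01 0 0 0 0 -0.36" --pt "0.003 0.01 0 0 0 0 -0.36" --pt "0.003 0.01 0 0 0 0 -0.36" --pt "0.003 0.01 0 0 0 0 -0.36"

```text
time: 28.08
tcp_pos: [0.4884, 0.1439, 0.0855]
tcp_rot: [-0.002, 0.725, 0.689, -0.004]
contact_force: [0.1, -2.5, 2.0]
finger_gap: 0.0598
```

Call:
carry_out --pt "0.003 0.016 -0.001 0 0 0 -0.36" --pt "0.003 0.022 0 0 0 0 -0.36" --pt "0.002 0.026 0 0 0 0 -0.36" --pt "0 0.026 0 0 0 0 -0.36" --pt "0 0.005 0 0 0 0 -0.36" --pt "0 0 0 0 0 0 -0.36" --pt "0 0 0.03 0 0 0 -0.36" --pt "0 0 0.03 0 0 0 -0.36" --pt "0 0 0.03 0 0 0 -0.36" --pt "0 0 0 0 0 0 -0.36"

```text
time: 29.32
tcp_pos: [0.4961, 0.2431, 0.1753]
tcp_rot: [-0.002, 0.726, 0.688, -0.004]
contact_force: [-0.2, 0.2, -0.8]
finger_gap: 0.0601
```

Call:
carry_out --pt "0 -0.03 0.02 0 0 0 -0.36" --pt "0 -0.05 0.02 0 0 0 -0.36" --pt "0 -0.05 0.02 0 0 0 -0.36" --pt "0 -0.05 0 0 0 0 -0.36" --pt "0 -0.05 0 0 0 0 -0.36" --pt "-0.01 -0.05 0 0 0 0 -0.36" --pt "-0.01 -0.05 0 0 0 0 -0.36" --pt "-0.01 -0.05 0 0 0 0 -0.36" --pt "0 -0.04 0 0 0 0 -0.36" --pt "0 0 0 0 0 0 -0.36"

```text
time: 30.58
tcp_pos: [0.4557, -0.1935, 0.2244]
tcp_rot: [-0.008, 0.728, 0.686, -0.009]
contact_force: [-0.9, 0.5, -0.1]
finger_gap: 0.0599
```

```bash
python3 - <<'E'
from h import *
print(env.sense()["tcp_pos"])
o=np.zeros((600,800,3),np.uint8)
for n,z in(("side",.02),("top",.02)):
  c=cam(n); im=cv2.cvtColor(c["img"],cv2.COLOR_RGB2BGR)
  for q,z in(("worn_disc_a_mid",.03),("new_disc_mid",.086),("tape_roll_mid",.02),("spare_roll_mid",.0165)):
    for r in env.landmark_of(q,n)[:2]:
        p=px(r["location"]);print(n,q,round(r["score"],2),np.round(p),atz(c,p,z).round(3))
  if n=="side":
    o[:400,:400]=cv2.resize(im[110:350,180:420],(400,400))
    o[:240,400:800]=cv2.resize(cv2.convertScaleAbs(im[130:190,220:320],alpha=3),(400,240))
  else:
    o[400:591,:400]=cv2.resize(im[150:260,160:390],(400,191))
    o[250:590,400:740]=cv2.resize(cv2.convertScaleAbs(im[160:245,170:255],alpha=2.5,beta=10),(340,340))
cv2.imwrite("pics/s5.png",o)
E
```

```text
[ 0.45573806 -0.19350459  0.22438333]
side worn_disc_a_mid 0.43 [258. 161.] [0.494 0.316 0.03 ]
side new_disc_mid 0.46 [306. 178.] [0.612 0.125 0.086]
side tape_roll_mid 0.8 [283. 289.] [ 0.475 -0.227  0.02 ]
side spare_roll_mid 0.5 [327. 289.] [ 0.586 -0.242  0.017]
top worn_disc_a_mid 0.6 [202. 219.] [0.499 0.305 0.03 ]
top new_disc_mid 0.87 [252. 188.] [0.607 0.121 0.086]
top new_disc_mid 0.74 [145. 194.] [0.583 0.498 0.086]
```

View pics/s5.png

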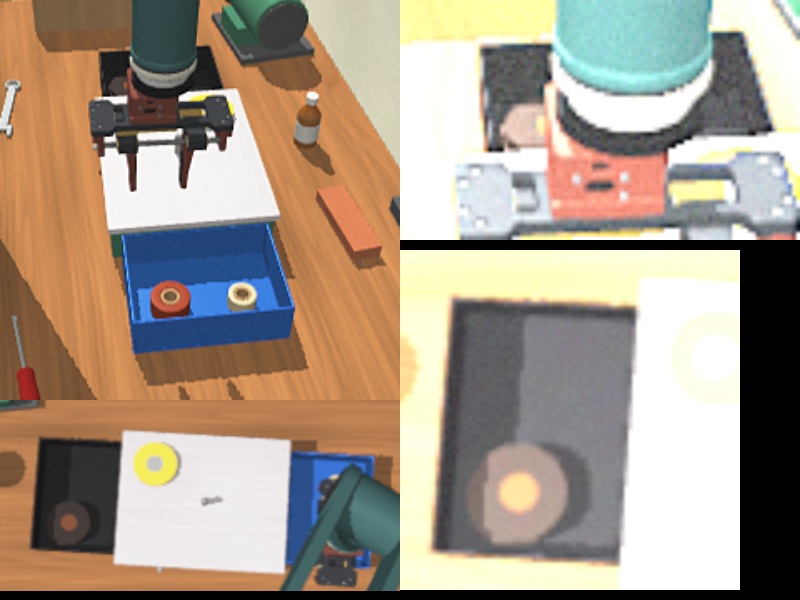

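In the side and top views the deck is bare except for the yellow disc. One worn disc lies flat in the tub (enhanced crop 518,490), and a second edge shows from under it, so the discs are stacked. The roll is flat in the tray at (170,298) and the arm is clear. Handing in.

```bash
python3 -c "
from station import env
s=env.sense();print(s['tcp_pos'],s['contact_force']);print(env.job_done())"
```

```text
[ 0.45684649 -0.19022304  0.22577984] [0.3109869  0.58034775 0.12879806]
the job is handed in; nothing more can be done
None
```

I handed the job in at about 31 s of the 72 s allowed. The interface gives no verdict, so what follows rests on my last pictures.

- **Tape roll:** I lifted it off the spindle and set it down in the blue tray's free half. The last side view shows it lying flat at about (0.47, -0.23), clear of the spare roll.
- **Worn discs:** I slid both off the tub end without lifting either. The last views show the deck bare apart from the yellow disc and the spindle. One worn disc lies flat in the tub at about (0.50, 0.31).
- **Less certain:** I could not see the second worn disc directly at the end. An edge shows under the first, and it was in the tub before that one went in, so I take the two to be stacked.
- **New disc and spare roll:** the new disc reads about (0.61, 0.12), against about (0.61, 0.13) at the start, which is within the measuring scatter. The spare roll reads (0.586, -0.242), against (0.582, -0.239).
- **Bench items:** I did not re-measure them, but the arm's path stayed clear of them.
- **What went wrong:** my first descent on the roll ended about 11 mm high and tilted by 1.8°. I opened the jaws, levelled the tool and gripped again before lifting.
- **Detector misreads:** a few detector readings for the worn and new discs were plainly false, so I ignored them.

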